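# Find the full salt tin by feel and hold it up

## Task

One of the three identical closed tins standing on the low grey board is still full. Heft them one after another, from the robot's left to its right, lifting each a few centimetres clear of the board, to find the heaviest by feel; the two lighter ones must end up standing where they stood. Finish holding the heaviest tin upright in the gripper about 20 cm above the board, keeping still and not letting go, and leave everything else on the counter where it is.

Things in the scene. Friction and masses are not known exactly. Their poses are not given: they have to be found in the camera images.
- tin_a_center (a point): One of three identical-looking closed stainless tins, upright cylinders 60 mm in diameter and 80 mm tall, flat-topped, smooth. This point is its centre, half-way up (40 mm above its underside), z along the tin's axis. Which tin is heaviest varies and cannot be seen: one weighs about 0.37 to 0.44 kg, the other two 0.14 to 0.24 kg each. It stands on the low grey board, so its centre starts 80 mm above the counter and its top 120 mm.
- tin_b_center (a point): One of three identical-looking closed stainless tins, upright cylinders 60 mm in diameter and 80 mm tall, flat-topped, smooth. This point is its centre, half-way up (40 mm above its underside), z along the tin's axis. Which tin is heaviest varies and cannot be seen: one weighs about 0.37 to 0.44 kg, the other two 0.14 to 0.24 kg each. It stands on the low grey board, so its centre starts 80 mm above the counter and its top 120 mm.
- tin_c_center (a point): One of three identical-looking closed stainless tins, upright cylinders 60 mm in diameter and 80 mm tall, flat-topped, smooth. This point is its centre, half-way up (40 mm above its underside), z along the tin's axis. Which tin is heaviest varies and cannot be seen: one weighs about 0.37 to 0.44 kg, the other two 0.14 to 0.24 kg each. It stands on the low grey board, so its centre starts 80 mm above the counter and its top 120 mm.
- board_mid (a point): Middle of the top of the low grey plastic shelf board the tins stand on: 150 mm deep (its x axis) by 460 mm wide (its y axis), top 40 mm above the counter. Fixed; its place and yaw vary. z up.
- place_left (a point): Point on the top of the grey board (40 mm above the counter) marking the left tin's place as seen by the robot (+y side, 150 mm along the board's +y from its middle). A tin starts within 15 mm of this point in each direction.
- place_middle (a point): Point on the top of the grey board (40 mm above the counter) marking the middle tin's place as seen by the robot (the board's middle). A tin starts within 15 mm of this point in each direction.
- place_right (a point): Point on the top of the grey board (40 mm above the counter) marking the right tin's place as seen by the robot (-y side, 150 mm along the board's -y from its middle). A tin starts within 15 mm of this point in each direction.
- foot_toy: Bystander: purple plastic foot toy, a small spool 34 mm across and 31 mm tall, on the board between the left and middle tins. Origin at the centre of its underside.
- spiral: Bystander: hard silicone spiral, a coil 40 mm across and 30 mm tall, on the board between the middle and right tins. Origin at the centre of its underside.
- pot: Bystander: white ceramic treat pot, open, 90 mm across and 60 mm tall, on the counter beyond the board. Origin at the centre of its underside.
- cup: Bystander: open stainless cup, 72 mm across and 85 mm tall, on the counter beyond the board. Origin at the centre of its underside.
- ball_a_center (a point): Bystander: pale wooden ball, 40 mm across, in a low grey two-part tray to the right. Point at its centre.
- ball_b_center (a point): Bystander: dark wooden ball, 40 mm across, in the same tray. Point at its centre.
There are look-alikes about, which are no part of the job. Leave any blue, red or yellow look-alike of the part that bears tin_c_center alone.

How it is judged:
By the outcome, as a careful person would: the job done as asked, in the order asked, and still so for the second after the job is handed in, while the arm keeps its last pose, push and grip.
It also fails if it takes over 61 s, if anything falls off the work surface, if the arm or the gripper's body presses on something with over 40 N, if the wrist force passes 120 N, or if a joint passes its speed limit or range.

## Robot

A 7-joint arm with a two-finger parallel gripper is mounted at the origin on the work surface. World frame = base frame: x ahead of the robot, y to its left, z up, the work surface at z = 0. Lengths are in m, angles in rad, forces in N, time in s.
With the tool pointing down it reaches from about 0.4 to 0.875 m from the base axis. Payload 6.5 kg.
Tool frame: the origin (TCP) lies between the finger pads; the fingertips stand bot.finger_overhang ahead of it and the grasp point (between the pads) lies 6 mm ahead of it (bot.finger_overhang is the distance from the TCP to the fingertips, in m); z points along the fingers, y is the direction in which the jaws open and shut (so a half turn about z gives the same grasp; the last joint's range is limited). The gripper opens to 85 mm and grips with 20 to 120 N. Pads are 22 mm wide; open, the fingers measure 114 mm over their backs; the gripper's body (76 mm by 85 mm) begins 54 mm behind the grasp point. The pads swing forward as they close: fully open they stand 13 mm farther back than shut.
Start: joints at [-1.371, 0.536, -0.004, 1.538, 0.003, 1.067, -0.071], TCP at [0.171, 0.627, 0.221] pointing down, gripper open.
Joint ranges: [-2.7, 2.7], [-0.37, 2.16], [-1.27, 1.26], [0.24, 2.4], [-1.31, 4.45], [0.19, 1.91], [-2.76, 2.76]. Speed limits (rad/s): [2.39, 2.39, 3.14, 3.14, 3.14, 3.14, 3.14].

## Interface

Orientations are given as a rotation vector (axis times angle).
In Python, from station import telemetry, imaging, bot gives the robot as it stands. The module is installed in compiled form; this text tells all that it offers.
- The arm moves only by the tool jog_arm, never from a script. Its argument "moves" is a list of rows, each a list of 3 entries, a list of its own where there are three numbers: the turn, a rotation vector about the world's x, y, z scaled (see below), then the shift along the world's x, y, z scaled (see below), then the opening, from -1 (shut) to 1 (fully open). In form: [[[wx, wy, wz], [x, y, z], hand], ...]. A call has 1 to 12 rows; each row is the pose to reach, as a shift and turn from the pose commanded when the call began, turning the shorter way round; what a row does not reach only later rows make up. The controller multiplies each number of a shift by 200 mm and each number of a turn by 180 degrees. A row lasts 1/10 s, in which the tool goes at most 50 mm and 8.59 degrees, less where a joint would pass 70% of its speed; a pose out of reach is approached as far as the arm can. A call with a number of a shift or a turn outside -1 to 1 is refused whole. A call with a gripper value outside its range is refused whole. The fingers move at their own pace and stop on an object; "squeeze" is the grip in N (left out, the last holds). Time passes only in rows, so rows that repeat a pose let the fingers close. It gives the time, the measured TCP pose, the force and the opening at its end, in the units of the state.
- telemetry.get_obs(): the state, without advancing time (a new reading comes with each control period).
- imaging.camera(name): name is "side" or "top"; returns the picture (420x560x3 uint8, blue, green, red); there is no depth.
- imaging.get_calibration(name): a dict with "fx", "fy", "cx", "cy" (pixels), "k1" (the pictures are not rectified: a ray, as slopes to the right and down, at radius r is drawn at 1 + k1 r^2 times it, then the intrinsics apply), "cam_to_world" (4x4, takes a point from camera to world coordinates). Camera axes: x right, y down, z forward; pixel columns grow to the right and rows downward; lengths in m; the calibration is good to about 2 mm. A picture is of the moment at which its call begins. get_calibration takes no time and is no camera call.
- bot.hand_in(): hands the job in, once; it reports no verdict.
Trained networks look in the newest picture that a camera, given by its name, has taken for a name from the list of things; names that differ only in an ending like _2 or _b are one class to them, and where a whole thing is asked for, a point or a joint stands for the part that bears it (a point fixed in the world has none). Each returns a list of dicts, best first, with "confidence" (0 to 1); they miss things now and then, are a little off and sometimes report something else, mostly with a low value. They report only what shows in the picture. A call takes as long as a camera call. They do not tell look-alikes from the thing itself.
- imaging.search_frame(camera, name): "at" ([x, y, z] in m, in the coordinates of the camera as it stood for that picture, good to about 4 mm: the middle of the surface that is visible of it).
The state is a dict: "t": time; "joint_pos": joint angles; "qvel": joint speeds; "joint_efforts": joint torques, N m; "eef_pos": TCP position; "eef_rot": TCP orientation; "ft_force": force on the tool from outside, world axes, zero at the start; "ft_torque": the same for the moment, N m; "finger_gap": opening from 0.0 (shut) to 1.0 (fully open).
Only numpy, scipy, OpenCV 4.12 (cv2) and the standard library are available. Lean on these libraries where they do the work, as an engineer would, in place of code of your own. Each camera call takes 0.05 s, during which the arm holds its last target.

## Working session

There is one attempt and no reset: what is moved stays moved. The work goes in short steps, Python scripts to look and compute and a tool call to move; the robot and the scene stay as the last step left them, time stands still between calls to the robot, and variables do not carry over. Pictures are saved under pics/ and viewed, and the job is handed in when it is done.

Besides the shell and the picture viewer there is one more tool, called after ">>>" as name(argument=value, ...) on one line, values as JSON. jog_arm: Moves the arm, as the interface text tells. Shifts and turns lie within -1 to 1; 1 stands for 200 mm of shift or 180 degrees of turn. Its arguments: {"type":"object","properties":{"moves":{"type":"array","items":{"type":"array"}},"squeeze":{"type":"number"}},"required":["moves"]}

```bash
mkdir -p pics
python3 - <<'E'
from station import telemetry, imaging, bot
import cv2, numpy as np
o=telemetry.get_obs()
for k in o: print(k,np.round(o[k],4))
print(bot.finger_overhang)
for c in ("top","side"):
    im=imaging.camera(c); cv2.imwrite(f"pics/{c}0.png",im)
    K=imaging.get_calibration(c); T=np.array(K["cam_to_world"]); print(c,{k:K[k] for k in K if k!="cam_to_world"}); print(T.round(3))
    for n in ("tin_a_center","foot_toy","spiral"):
        for d in imaging.search_frame(c,n):
            p=np.array(d["at"]); w=T@np.r_[p,1]; s=p[:2]/p[2]; f=1+K["k1"]*(s@s)
            print(n,round(d["confidence"],2),w[:3].round(3),(K["fx"]*s[0]*f+K["cx"]).round(),(K["fy"]*s[1]*f+K["cy"]).round())
print(telemetry.get_obs()["t"])
E
```

```text
t 0.0
joint_pos [-1.3712  0.5371 -0.0044  1.5389  0.0026  1.0673 -0.0712]
qvel [-0.0002 -0.001   0.001   0.002  -0.0013 -0.0008  0.0012]
joint_efforts [ 3.00000e-04 -5.83408e+01  1.04890e+00 -2.59108e+01  1.24000e-02
  9.60000e-03  0.00000e+00]
eef_pos [0.1706 0.6265 0.2205]
eef_rot [-4.1620e-01 -3.1138e+00  2.7000e-03]
ft_force [0.6982 0.0387 0.3604]
ft_torque [-0.0186 -0.034  -0.0681]
finger_gap 0.9947
0.025
top {'fx': 404.69330212636146, 'fy': 404.69330212636146, 'cx': 286.3403473320656, 'cy': 211.71241416190216, 'k1': 0.020108950826783958}
[[ 0.018 -0.996  0.093  0.481]
 [-0.999 -0.022 -0.045 -0.115]
 [ 0.047 -0.092 -0.995  0.905]
 [ 0.     0.     0.     1.   ]]
tin_a_center 0.97 [0.531 0.105 0.121] 153.0 221.0
foot_toy 0.72 [0.534 0.034 0.074] 195.0 222.0
spiral 0.6 [ 0.541 -0.113  0.065] 267.0 220.0
spiral 0.42 [ 0.54  -0.051  0.043] 238.0 221.0
side {'fx': 410.2540903018491, 'fy': 410.2540903018491, 'cx': 279.4080929752414, 'cy': 210.19746102648173, 'k1': 0.019331986799609693}
[[-0.889 -0.285  0.359  0.192]
 [-0.458  0.561 -0.689  0.518]
 [-0.005 -0.777 -0.629  0.69 ]
 [ 0.     0.     0.     1.   ]]
tin_a_center 0.86 [0.521 0.126 0.108] 220.0 286.0
foot_toy 0.83 [0.528 0.042 0.065] 242.0 270.0
spiral 0.5 [ 0.527 -0.11   0.059] 277.0 228.0
0.4
```

View pics/top0.png

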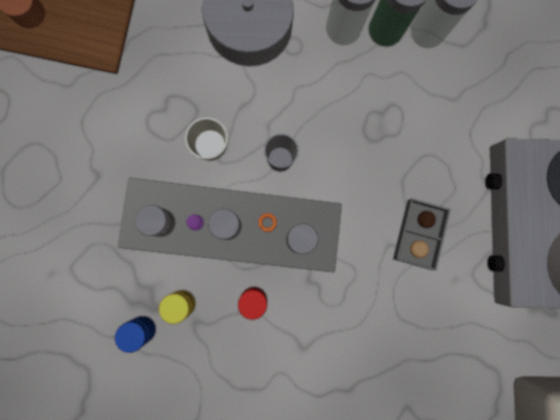

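View pics/side0.png

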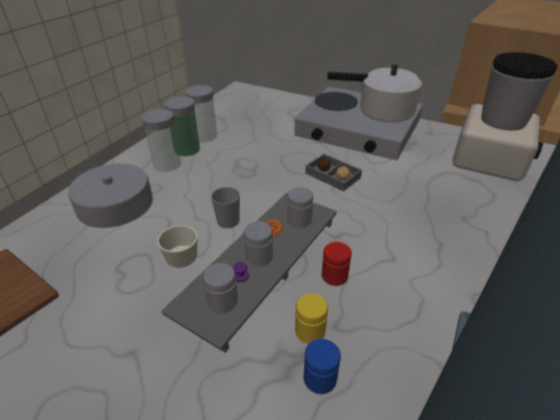

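```bash
cat > h.py <<'E'
import cv2, numpy as np
from station import telemetry, imaging, bot
def cal(c):
    K=imaging.get_calibration(c); return K,np.array(K["cam_to_world"])
def proj(c,P):
    K,T=cal(c); P=np.atleast_2d(P); q=(P-T[:3,3])@T[:3,:3]; s=q[:,:2]/q[:,2:]; f=1+K["k1"]*(s**2).sum(1)
    return s*f[:,None]*[K["fx"],K["fy"]]+[K["cx"],K["cy"]]
def unproj(c,uv,z):
    K,T=cal(c); d=(np.array(uv,float)-[K["cx"],K["cy"]])/[K["fx"],K["fy"]]; s=d.copy()
    for _ in range(10): s=d/(1+K["k1"]*(s@s))
    r=T[:3,:3]@np.r_[s,1]; return T[:3,3]+r*(z-T[2,3])/r[2]
a=np.linspace(0,2*np.pi,60)
def ring(x,y,z,r=.03): return np.c_[x+r*np.cos(a),y+r*np.sin(a),0*a+z]
E
python3 - <<'E'
from h import *
im=cv2.imread("pics/top0.png")
for n,uv in dict(L=(152,220.5),M=(223.5,224.5),R=(303,239)).items(): print(n,unproj("top",uv,.12).round(4))
cs=[(128,178.5),(341,204),(335,271),(119,247)]
C=np.array([unproj("top",u,.04) for u in cs]); print(C.round(3),C.mean(0)); 
for i in range(4): print(np.linalg.norm(C[i]-C[(i+1)%4]))
S=4;x0,y0=110,170
g=cv2.resize(im[y0:y0+110,x0:x0+240-40],None,fx=S,fy=S,interpolation=cv2.INTER_CUBIC)
x0b=150
def dr(x0,w,name):
    g=cv2.resize(im[y0:y0+115,x0:x0+w],None,fx=3,fy=3,interpolation=cv2.INTER_CUBIC)
    for uv in ((152,220.5),(223.5,224.5),(303,239)):
        p=unproj("top",uv,.12)
        for z,col in ((.12,(0,255,0)),(.04,(0,0,255))):
            q=(proj("top",ring(p[0],p[1],z))-[x0,y0]+.5)*3
            cv2.polylines(g,[q.astype(int)],True,col,1)
    cv2.imwrite(name,g)
dr(110,240,"pics/fit0.png")
side=cv2.imread("pics/side0.png");X0,Y0=160,170
g=cv2.resize(side[Y0:Y0+190,X0:X0+190],None,fx=3,fy=3,interpolation=cv2.INTER_CUBIC)
for uv in ((152,220.5),(223.5,224.5),(303,239)):
    p=unproj("top",uv,.12)
    for z,col in ((.12,(0,255,0)),(.04,(0,0,255))):
        cv2.polylines(g,[((proj("side",ring(p[0],p[1],z))-[X0,Y0]+.5)*3).astype(int)],True,col,1)
cv2.imwrite("pics/fit1.png",g)
E
```

```text
L [0.5317 0.1067 0.12  ]
M [ 0.5268 -0.0293  0.12  ]
R [ 0.5017 -0.1835  0.12  ]
[[ 0.625  0.183  0.04 ]
 [ 0.581 -0.272  0.04 ]
 [ 0.437 -0.26   0.04 ]
 [ 0.48   0.194  0.04 ]] [ 0.53083946 -0.03860253  0.04      ]
0.45744775062071613
0.14445062282797386
0.4558370534284648
0.14522509176148227
```

View pics/fit0.png

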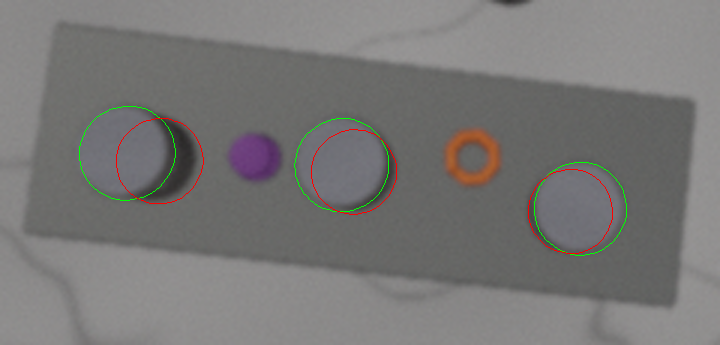

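View pics/fit1.png

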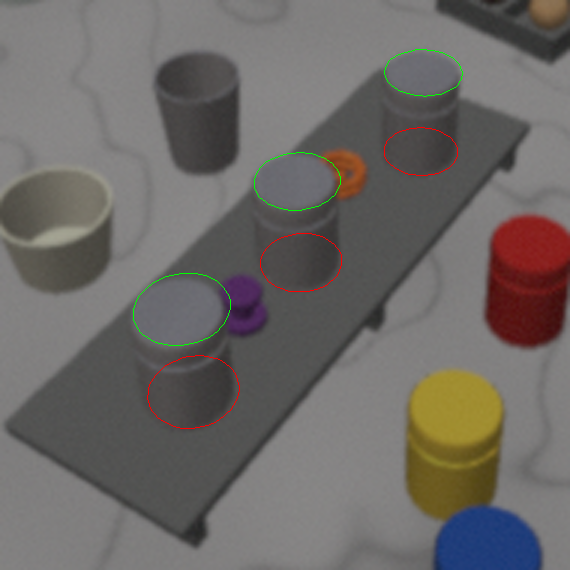

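Three grey tins stand on the board in the top picture, at (152,221), (224,225) and (303,239). The blue (131,337), yellow (174,308) and red (253,304) tins stand on the counter and are look-alikes, so only the grey three fit the description. The crop confirms this, and the fitted rings match in both views. I'll put the jaws across the board so they stay clear of the toy and the spiral.

>>> jog_arm(moves=[[[0,0,-0.15],[0.6,-0.9,0.0],1],[[0,0,-0.15],[0.6,-0.9,0.0],1],[[0,0,-0.15],[0.6,-0.9,0.0],1],[[0,0,-0.15],[0.6,-0.9,0.0],1],[[0,0,-0.15],[0.6,-0.9,0.0],1]], squeeze=60)

```text
t: 0.9
eef_pos: [0.2945, 0.4421, 0.2216]
eef_rot: [1.142, 2.925, -0.002]
ft_force: [0.1, 0.8, -0.1]
finger_gap: 0.996
```

>>> jog_arm(moves=[[[0,0,-0.15],[0.6,-0.9,0.0],1],[[0,0,-0.15],[0.6,-0.9,0.0],1],[[0,0,-0.15],[0.6,-0.9,0.0],1],[[0,0,-0.15],[0.6,-0.9,0.0],1],[[0,0,-0.15],[0.6,-0.9,0.0],1]])

```text
t: 1.4
eef_pos: [0.4135, 0.2625, 0.2218]
eef_rot: [1.792, 2.578, -0.0]
ft_force: [-0.7, 0.1, 0.3]
finger_gap: 1.001
```

>>> jog_arm(moves=[[[0,0,-0.14],[0.6,-0.8,0.0],1],[[0,0,-0.14],[0.6,-0.8,0.0],1],[[0,0,-0.14],[0.6,-0.8,0.0],1],[[0,0,-0.14],[0.6,-0.8,0.0],1],[[0,0,-0.14],[0.6,-0.8,0.0],1],[[0,0,-0.14],[0.6,-0.8,0.0],1],[[0,0,-0.14],[0.6,-0.8,0.0],1]])

```text
t: 2.1
eef_pos: [0.5301, 0.1088, 0.2212]
eef_rot: [-2.302, -2.136, 0.0]
ft_force: [0.4, -0.2, -0.1]
finger_gap: 1.003
```

Run:
```python
from h import *
for c in ("side","top"):
    cv2.imwrite(f"pics/{c}1.png",imaging.camera(c))
    o=telemetry.get_obs(); print(o["eef_pos"],o["eef_rot"],o["ft_force"],o["qvel"].round(3) if hasattr(o["qvel"],'round') else '')
```

```text
[0.52996213 0.10914042 0.2212404 ] [-2.30146072e+00 -2.13677293e+00 -5.98502642e-05] [-0.94597767  0.55615265 -0.72240012] [-0.008 -0.003  0.003  0.002  0.003 -0.001  0.001]
[0.52998854 0.10912578 0.22129784] [-2.30143384e+00 -2.13701309e+00 -1.44154882e-04] [ 0.50253617 -0.00341968 -0.85793277] [-0.001 -0.002  0.008  0.     0.003 -0.001  0.002]
```

View pics/side1.png

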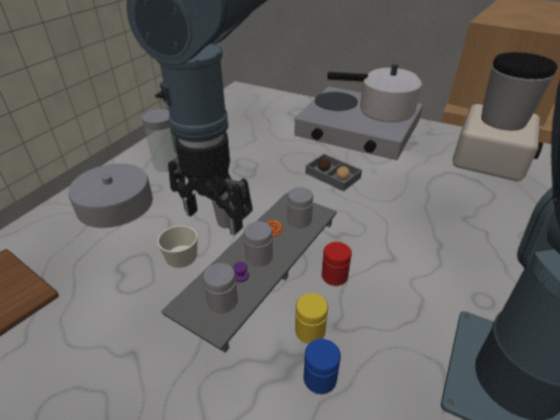

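Run:
```python
from h import *
for n,uv in dict(L=(220.5,274.3),M=(258.7,230.3),R=(301,194)).items(): print(n,unproj("side",uv,.12).round(4))
side=cv2.imread("pics/side0.png");X0,Y0=190,180
g=cv2.resize(side[Y0:Y0+140,X0:X0+140],None,fx=4,fy=4,interpolation=cv2.INTER_CUBIC)
for uv in ((220.5,274.3),(258.7,230.3),(301,194)):
    p=unproj("side",uv,.12)
    cv2.polylines(g,[((proj("side",ring(p[0],p[1],.12))-[X0,Y0]+.5)*4).astype(int)],True,(0,255,0),1)
cv2.imwrite("pics/fit2.png",g)
```

```text
L [0.5285 0.1105 0.12  ]
M [ 0.5257 -0.0279  0.12  ]
R [ 0.5004 -0.1825  0.12  ]
```

View pics/fit2.png

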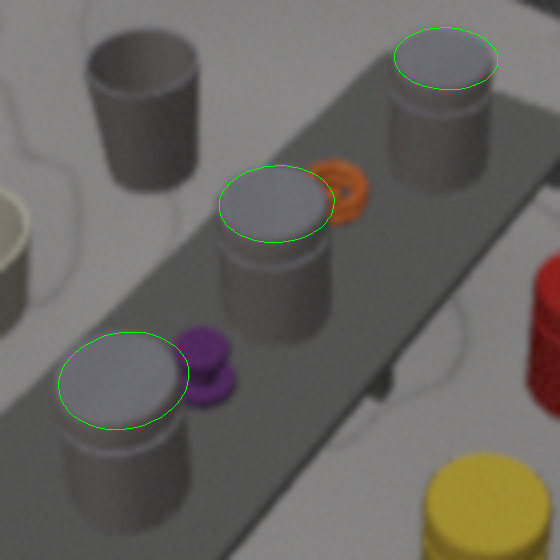

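The fits agree within 4 mm: L (0.530,0.109), M (0.526,-0.029), R (0.501,-0.183). The hand is already over L.

>>> jog_arm(moves=[[[0,0,0],[0,0,-0.2],1],[[0,0,0],[0,0,-0.35],1],[[0,0,0],[0,0,-0.5],1],[[0,0,0],[0,0,-0.62],1],[[0,0,0],[0,0,-0.62],1],[[0,0,0],[0,0,-0.62],1]])

```text
t: 2.8
eef_pos: [0.5306, 0.108, 0.0978]
eef_rot: [-2.304, -2.135, 0.0]
ft_force: [0.0, -0.3, 0.5]
finger_gap: 1.001
```

>>> jog_arm(moves=[[[0,0,0],[0,0,0],-1],[[0,0,0],[0,0,0],-1],[[0,0,0],[0,0,0],-1],[[0,0,0],[0,0,0],-1],[[0,0,0],[0,0,0],-1],[[0,0,0],[0,0,0],-1],[[0,0,0],[0,0,0],-1],[[0,0,0],[0,0,0],-1]], squeeze=60)

```text
t: 3.6
eef_pos: [0.5322, 0.1077, 0.0995]
eef_rot: [2.305, 2.133, 0.005]
ft_force: [-1.5, 0.4, 8.8]
finger_gap: 0.671
```

>>> jog_arm(moves=[[[0,0,0],[0,0,0.05],-1],[[0,0,0],[0,0,0.15],-1],[[0,0,0],[0,0,0.25],-1],[[0,0,0],[0,0,0.25],-1],[[0,0,0],[0,0,0.25],-1],[[0,0,0],[0,0,0.25],-1],[[0,0,0],[0,0,0.25],-1],[[0,0,0],[0,0,0.25],-1]])

```text
t: 4.4
eef_pos: [0.5303, 0.107, 0.1467]
eef_rot: [-2.305, -2.134, 0.002]
ft_force: [-0.7, 0.0, -2.5]
finger_gap: 0.669
```

```bash
cat > w.py <<'E'
import sys
from h import *
F=[];E=[]
for i in range(8):
    im=imaging.camera("side"); o=telemetry.get_obs(); F.append(o["ft_force"]); E.append(o["joint_efforts"])
cv2.imwrite(f"pics/{sys.argv[1]}.png",im)
print(np.mean(F,0).round(2),np.std(F,0).round(2),np.mean(E,0).round(2),o["eef_pos"],o["eef_rot"],o["finger_gap"],o["t"])
E
python3 w.py liftL
```

```text
[-0.06 -0.08 -2.03] [0.5 0.5 0.2] [-0.000e+00 -4.712e+01  6.640e+00 -2.121e+01  1.000e-02  0.000e+00
  0.000e+00] [0.53071419 0.10713674 0.14734821] [-2.30567059e+00 -2.13386198e+00  1.46090526e-04] 0.6650710647945551 4.8
```

View pics/liftL.png

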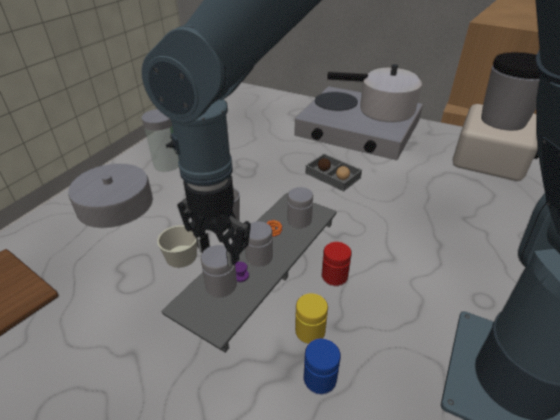

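Run:
```python
from h import *
im=cv2.imread("pics/liftL.png"); print(proj("side",[[.5307,.1071,.1473],[.5307,.1071,.17],[.5307,.1071,.09]]))
cv2.imwrite("pics/liftLz.png",cv2.resize(im[170:320,150:310],None,fx=4,fy=4))
```

```text
[[219.11127755 262.41911763]
 [217.87088632 253.54229721]
 [222.03763059 283.39678492]]
```

View pics/liftLz.png

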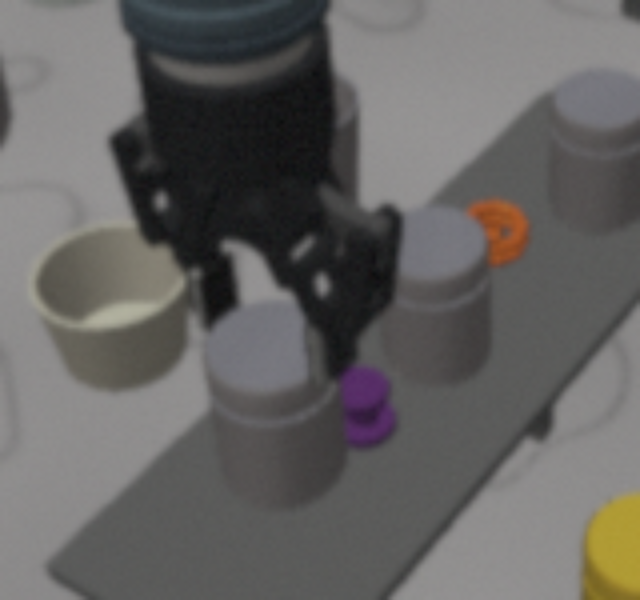

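L is clear of the board and weighs about 2.0 N (0.21 kg), so it is a light one. I'll put it back, let go and move up.

>>> jog_arm(moves=[[[0,0,0],[0,0,-0.12],-1],[[0,0,0],[0,0,-0.2],-1],[[0,0,0],[0,0,-0.23],-1],[[0,0,0],[0,0,-0.24],-1],[[0,0,0],[0,0,-0.245],-1],[[0,0,0],[0,0,-0.245],-1]])

```text
t: 5.4
eef_pos: [0.5301, 0.1069, 0.0994]
eef_rot: [-2.305, -2.133, 0.002]
ft_force: [-4.5, -0.1, 5.4]
finger_gap: 0.663
```

>>> jog_arm(moves=[[[0,0,0],[0,0,0],1],[[0,0,0],[0,0,0],1],[[0,0,0],[0,0,0],1],[[0,0,0],[0,0,0],1],[[0,0,0],[0,0,0],1],[[0,0,0],[0,0,0],1],[[0,0,0],[0,0,0],1]])

```text
t: 6.1
eef_pos: [0.5307, 0.1071, 0.0984]
eef_rot: [2.306, 2.134, -0.0]
ft_force: [-1.2, 0.1, 0.0]
finger_gap: 1.002
```

>>> jog_arm(moves=[[[0,0,0],[0,0,0.15],1],[[0,0,0],[0,0,0.4],1],[[0,0,0],[0,0,0.6],1],[[0,0,0],[-0.02,-0.2,0.6],1],[[0,0,0],[-0.02,-0.45,0.6],1],[[0,0,0],[-0.02,-0.68,0.6],1],[[0,0,0],[-0.02,-0.68,0.6],1],[[0,0,0],[-0.02,-0.68,0.6],1],[[0,0,0],[-0.02,-0.68,0.6],1]])

```text
t: 7.0
eef_pos: [0.5268, -0.0274, 0.2182]
eef_rot: [-2.303, -2.135, -0.0]
ft_force: [0.4, -0.0, -0.7]
finger_gap: 1.002
```

```bash
python3 w.py afterL
python3 - <<'E'
from h import *
im=cv2.imread("pics/afterL.png"); X0,Y0=150,170
g=cv2.resize(im[170:320,150:310],None,fx=4,fy=4)
for uv in ((220.5,274.3),(258.7,230.3),(301,194)):
    p=unproj("side",uv,.12)
    cv2.polylines(g,[((proj("side",ring(p[0],p[1],.12))-[X0,Y0]+.5)*4).astype(int)],True,(0,255,0),1)
cv2.imwrite("pics/afterLz.png",g)
E
```

```text
[ 0.29 -0.12  0.17] [0.4  0.36 0.66] [ 1.700e-01 -4.081e+01  5.830e+00 -2.345e+01  2.000e-02  0.000e+00
 -0.000e+00] [ 0.52676219 -0.02840647  0.21836456] [-2.30477623e+00 -2.13480096e+00  4.80277888e-05] 1.002353823235169 7.4
```

View pics/afterLz.png

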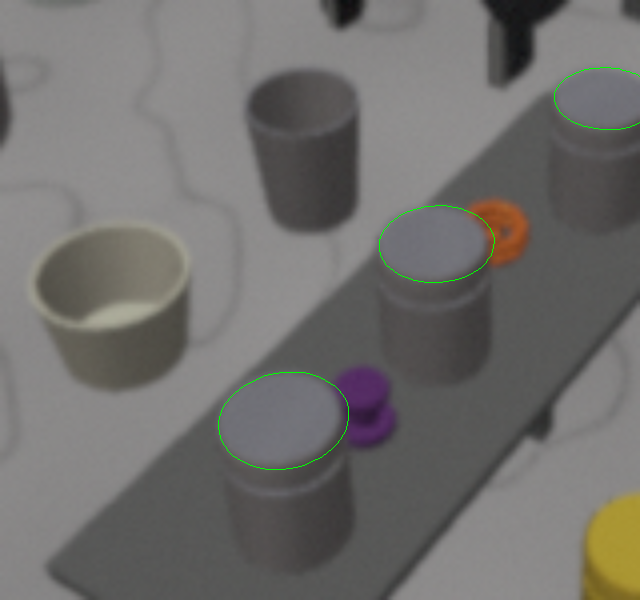

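L stands exactly where it was: its lid lies on the earlier ring around crop pixel (284,420). M is next.

>>> jog_arm(moves=[[[0,0,0],[0,0,-0.2],1],[[0,0,0],[0,0,-0.35],1],[[0,0,0],[0,0,-0.5],1],[[0,0,0],[0,0,-0.6],1],[[0,0,0],[0,0,-0.6],1],[[0,0,0],[0,0,-0.6],1]])

```text
t: 8.0
eef_pos: [0.527, -0.029, 0.0988]
eef_rot: [2.306, 2.134, -0.0]
ft_force: [0.2, 0.1, 0.4]
finger_gap: 1.002
```

>>> jog_arm(moves=[[[0,0,0],[0,0,0],-1],[[0,0,0],[0,0,0],-1],[[0,0,0],[0,0,0],-1],[[0,0,0],[0,0,0],-1],[[0,0,0],[0,0,0],-1],[[0,0,0],[0,0,0],-1],[[0,0,0],[0,0,0],-1],[[0,0,0],[0,0,0],-1]])

```text
t: 8.8
eef_pos: [0.5281, -0.0289, 0.1002]
eef_rot: [2.304, 2.133, 0.004]
ft_force: [-0.9, 1.8, 9.2]
finger_gap: 0.664
```

>>> jog_arm(moves=[[[0,0,0],[0,0,0.05],-1],[[0,0,0],[0,0,0.15],-1],[[0,0,0],[0,0,0.25],-1],[[0,0,0],[0,0,0.25],-1],[[0,0,0],[0,0,0.25],-1],[[0,0,0],[0,0,0.25],-1],[[0,0,0],[0,0,0.25],-1],[[0,0,0],[0,0,0.25],-1]])

```text
t: 9.6
eef_pos: [0.5263, -0.0289, 0.1478]
eef_rot: [-2.305, -2.133, 0.002]
ft_force: [-0.1, -0.3, -2.2]
finger_gap: 0.664
```

```bash
python3 w.py liftM
```

```text
[ 0.05 -0.2  -1.77] [0.56 0.23 0.57] [-0.000e+00 -4.506e+01  6.870e+00 -2.086e+01  1.000e-02  0.000e+00
  0.000e+00] [ 0.52673407 -0.02883394  0.14836755] [-2.30558899e+00 -2.13397404e+00  8.43827048e-05] 0.6613930113030174 10.0
```

View pics/liftM.png

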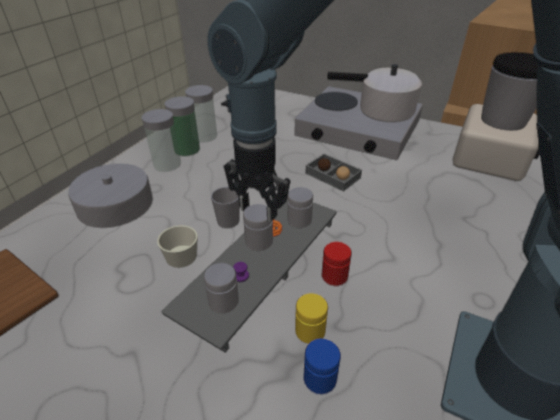

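M is lifted, at about (258,227), and weighs about 1.8 N (0.18 kg), so it is light too. I'll put it back and go on to R.

>>> jog_arm(moves=[[[0,0,0],[0,0,-0.12],-1],[[0,0,0],[0,0,-0.2],-1],[[0,0,0],[0,0,-0.23],-1],[[0,0,0],[0,0,-0.24],-1],[[0,0,0],[0,0,-0.245],-1],[[0,0,0],[0,0,-0.245],-1]])

```text
t: 10.6
eef_pos: [0.5264, -0.0289, 0.1003]
eef_rot: [-2.305, -2.133, 0.0]
ft_force: [-2.2, 0.2, 2.6]
finger_gap: 0.669
```

>>> jog_arm(moves=[[[0,0,0],[0,0,0],1],[[0,0,0],[0,0,0],1],[[0,0,0],[0,0,0],1],[[0,0,0],[0,0,0],1],[[0,0,0],[0,0,0],1],[[0,0,0],[0,0,0],1],[[0,0,0],[0,0,0],1]])

```text
t: 11.3
eef_pos: [0.5267, -0.0289, 0.0994]
eef_rot: [2.306, 2.134, -0.0]
ft_force: [0.7, 0.4, 0.5]
finger_gap: 1.002
```

>>> jog_arm(moves=[[[0,0,0],[0,0,0.15],1],[[0,0,0],[0,0,0.4],1],[[0,0,0],[0,0,0.6],1],[[0,0,0],[-0.04,-0.2,0.6],1],[[0,0,0],[-0.08,-0.45,0.6],1],[[0,0,0],[-0.13,-0.68,0.6],1],[[0,0,0],[-0.13,-0.77,0.6],1],[[0,0,0],[-0.13,-0.77,0.6],1],[[0,0,0],[-0.13,-0.77,0.6],1],[[0,0,0],[-0.13,-0.77,0.6],1]])

```text
t: 12.3
eef_pos: [0.5011, -0.1811, 0.2191]
eef_rot: [-2.302, -2.136, -0.001]
ft_force: [0.4, 0.7, -0.9]
finger_gap: 0.996
```

```bash
python3 w.py afterM
python3 - <<'E'
from h import *
im=cv2.imread("pics/afterM.png"); X0,Y0=200,170
g=cv2.resize(im[170:320,200:360],None,fx=4,fy=4)
for uv in ((220.5,274.3),(258.7,230.3),(301,194)):
    p=unproj("side",uv,.12)
    cv2.polylines(g,[((proj("side",ring(p[0],p[1],.12))-[X0,Y0]+.5)*4).astype(int)],True,(0,255,0),1)
cv2.imwrite("pics/afterMz.png",g)
E
```

```text
[-0.04  0.22 -0.19] [0.34 0.46 0.45] [ 6.000e-02 -4.087e+01  6.510e+00 -2.345e+01  1.000e-02  0.000e+00
 -0.000e+00] [ 0.50083335 -0.18253923  0.21941165] [2.30501163e+00 2.13456748e+00 5.59937620e-05] 0.995191426452761 12.7
```

View pics/afterMz.png

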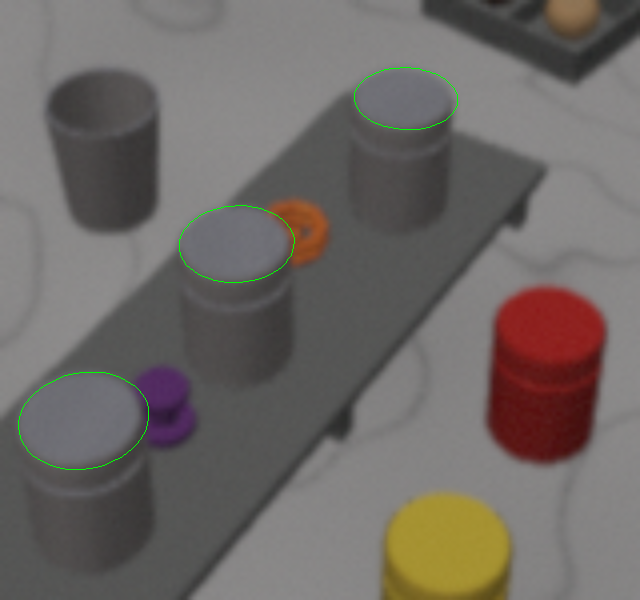

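L and M both stand on their earlier rings, at crop pixels (84,420) and (237,244). R is next, gripped a little harder because it should be the heavy one.

>>> jog_arm(moves=[[[0,0,0],[0,0,-0.2],1],[[0,0,0],[0,0,-0.35],1],[[0,0,0],[0,0,-0.5],1],[[0,0,0],[0,0,-0.61],1],[[0,0,0],[0,0,-0.61],1],[[0,0,0],[0,0,-0.61],1]])

```text
t: 13.3
eef_pos: [0.5009, -0.1831, 0.0978]
eef_rot: [2.306, 2.134, -0.0]
ft_force: [-0.3, -0.0, -0.0]
finger_gap: 1.002
```

>>> jog_arm(moves=[[[0,0,0],[0,0,0],-1],[[0,0,0],[0,0,0],-1],[[0,0,0],[0,0,0],-1],[[0,0,0],[0,0,0],-1],[[0,0,0],[0,0,0],-1],[[0,0,0],[0,0,0],-1],[[0,0,0],[0,0,0],-1],[[0,0,0],[0,0,0],-1]], squeeze=75)

```text
t: 14.1
eef_pos: [0.5022, -0.1833, 0.0994]
eef_rot: [2.304, 2.132, 0.003]
ft_force: [-0.3, -0.3, 9.8]
finger_gap: 0.659
```

>>> jog_arm(moves=[[[0,0,0],[0,0,0.05],-1],[[0,0,0],[0,0,0.15],-1],[[0,0,0],[0,0,0.25],-1],[[0,0,0],[0,0,0.25],-1],[[0,0,0],[0,0,0.25],-1],[[0,0,0],[0,0,0.25],-1],[[0,0,0],[0,0,0.25],-1],[[0,0,0],[0,0,0.25],-1]])

```text
t: 14.9
eef_pos: [0.5002, -0.1827, 0.1467]
eef_rot: [-2.305, -2.133, 0.001]
ft_force: [-0.1, 0.8, -4.7]
finger_gap: 0.66
```

```bash
python3 w.py liftR
```

```text
[-0.12  0.08 -4.12] [0.48 0.55 0.36] [-0.000e+00 -4.642e+01  7.930e+00 -2.148e+01  1.000e-02  1.000e-02
  0.000e+00] [ 0.50073853 -0.18281603  0.14736443] [-2.30556842e+00 -2.13395225e+00  5.38042101e-05] 0.6585374445001748 15.3
```

View pics/liftR.png

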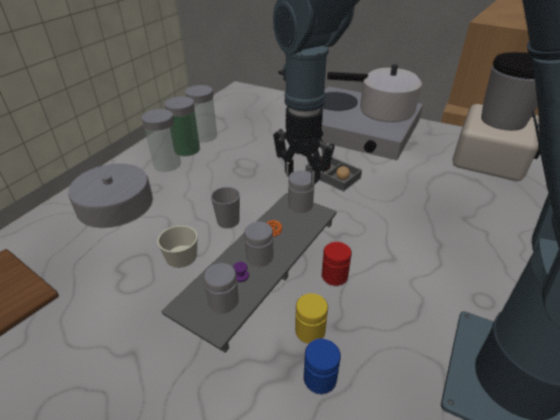

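R weighs about 4.1 N (0.42 kg), so it is the heaviest. I'll raise it until its underside is about 19–20 cm above the board.

>>> jog_arm(moves=[[[0,0,0],[0,0,0.08],-1],[[0,0,0],[0,0,0.2],-1],[[0,0,0],[0,0,0.35],-1],[[0,0,0],[0,0,0.5],-1],[[0,0,0],[0,0,0.63],-1],[[0,0,0],[0,0,0.71],-1],[[0,0,0],[0,0,0.73],-1],[[0,0,0],[0,0,0.73],-1],[[0,0,0],[0,0,0.73],-1],[[0,0,0],[0,0,0.73],-1],[[0,0,0],[0,0,0.73],-1],[[0,0,0],[0,0,0.73],-1]])

```text
t: 16.5
eef_pos: [0.5005, -0.1828, 0.2929]
eef_rot: [-2.305, -2.133, 0.001]
ft_force: [0.7, 0.7, -3.8]
finger_gap: 0.655
```

```bash
python3 w.py final
python3 - <<'E'
from h import *
o=telemetry.get_obs();print(np.round(o["qvel"],3))
cv2.imwrite("pics/finaltop.png",imaging.camera("top"))
p=o["eef_pos"]
im=cv2.imread("pics/final.png")
for x,y,z in ((p[0],p[1],p[2]+.0206),(p[0],p[1],p[2]-.0594)):
    cv2.polylines(im,[proj("side",ring(x,y,z)).astype(int)],True,(0,255,0),1)
for uv in ((220.5,274.3),(258.7,230.3)):
    q=unproj("side",uv,.12); cv2.polylines(im,[proj("side",ring(q[0],q[1],.12)).astype(int)],True,(0,255,0),1)
cv2.imwrite("pics/finalz.png",cv2.resize(im[90:320,160:380],None,fx=2.6,fy=2.6))
E
```

```text
[ 0.03  0.28 -4.05] [0.45 0.75 0.36] [ 0.000e+00 -3.933e+01  5.770e+00 -2.771e+01  1.000e-02  0.000e+00
  0.000e+00] [ 0.50074596 -0.18282804  0.293412  ] [2.30561220e+00 2.13392303e+00 5.21869511e-05] 0.659120697067428 16.9
[-0.    -0.002  0.     0.001  0.001  0.001 -0.   ]
```

View pics/finalz.png

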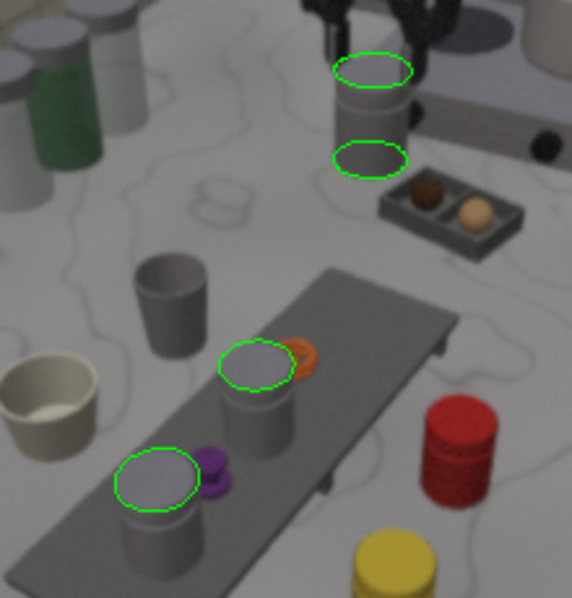

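View pics/finaltop.png

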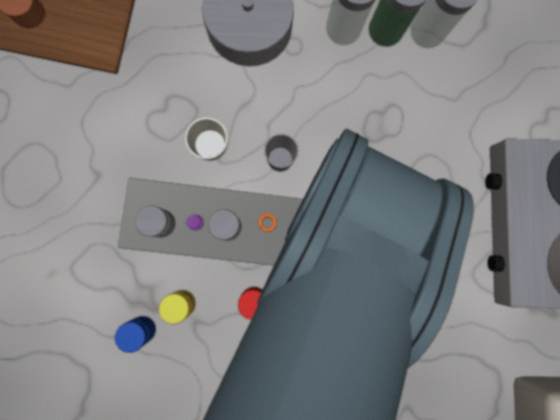

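The heavy tin hangs upright with its underside about 0.234 m up, or 19.4 cm above the board. L, M and all the bystanders are where they were, and the arm is still.

```bash
python3 -c "
from station import bot
print(bot.hand_in())"
```

```text
the job is handed in; nothing more can be done
None
```

The right-hand tin is the full one. I finished holding it upright and still about 19.4 cm above the board, and handed the job in at about 17 s of the 61 s allowed.

I lifted the tins about 5 cm each, from left to right:

| Tin | Weight by feel | Approx. mass | End state |
|---|---|---|---|
| Left | 2.0 N | 0.21 kg | back in its place |
| Middle | 1.8 N | 0.18 kg | back in its place |
| Right | 4.1 N | 0.42 kg | held in the gripper |

**Last checks:**
- **Held tin:** it still reads about 4.05 N, the grip opening has not changed and the joint speeds are near zero.
- **Left and middle tins:** in the side view, both lids lie on the outlines I fitted before touching them.
- **Bystanders:** the foot toy, spiral, pot, cup, balls and coloured look-alikes look undisturbed. The arm hides some of them in the top view, but between them the two cameras show nearly all; the blue look-alike only appears in the top one.

No check failed. The two cameras' initial estimates of tin positions differed by up to about 5 mm, so I used the average. In the force readings I looked at, the wrist force stayed around 10 N or less.

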